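Jack up the roller track and hold it

TASK

The packing bench's roller track must be raised so that a colleague can shim its feet: first pull the red lock knob fully out, then set the red lever jack flat on the bench with its saddle centred under the yellow lift tab. Make one trial stroke (press the jack's handle fully down, then let it come fully back up so that the track sinks back), and then press the handle fully down again and finish while holding it down, with the track resting raised on the saddle and not touched by the robot. Leave the carton on the track and everything else on the bench where it is.

Things in the scene. Friction and masses are not known exactly. Their poses are not given: they have to be found in the camera images.
- track: Grey stand of the roller track, fixed, 460 mm wide (y), 330 mm deep (x). Origin on the bench under the middle of its front edge; x points level from the front edge (robot's side) to the far end, y to the left. The aluminium roller deck on it (top 108 mm above the bench, open below in front, a steel ledge 25 mm out along its front edge) tilts about a hinge at its far end once the lock is out, and sinks back by its weight.
- lift_point (a point): Centre of the underside of the yellow lift tab (46 x 46 x 10 mm, a black ring on its top) that sticks out from the middle of the deck's front edge towards the robot: 35 mm in front of that edge, 350 mm from the hinge, 72 mm above the bench when the deck lies level and about 91 mm with the handle fully down on a well set jack. Lifting it takes about 10 N. Axes as the track's.
- lock (a joint): Travel of the lock bolt, m: 0 = home, its pin over the deck's ledge (deck locked down); 0.030 = fully out, deck free. Stays where it is left (friction about 4 N). It is pulled towards the robot, along minus x of the track.
- lock_knob (a point): Centre of the red lock knob, a cylinder 28 mm in diameter, 20 mm long, its axis level along the track's x, 87 mm above the bench. It sits on the robot's side of a blue post (30 mm wide, 100 mm tall, 20 mm behind the knob when home), in front of the track, 140 to 160 mm left or right of the lift tab; a grey post with a black bumper stands on the other side. Pinch it across its sides from above.
- jack: Red lever jack, loose, 0.87 kg. Origin on the underside below the middle of its grip block; x points to the saddle. Base plate 10 mm thick, from 125 mm behind the origin to 100 mm ahead and 40 mm to either side. The grip block over the origin is 36 mm (x) by 40 mm (y), 10 to 70 mm above the bench: pinch it across y from above to carry the jack. The handle rises behind it (minus x).
- saddle_top (a point): Centre of the top of the jack's steel saddle, a disc 36 mm in diameter, 70 mm ahead of the jack's origin and 60 mm above its underside when down: 12 mm below the lift tab when set, so lift the jack no more than a few mm while it goes under the tab. Rises 64 mm per rad of the handle (32 mm in all).
- handle (a joint): Angle of the jack's handle, rad: 0 = up as found, 0.5 = fully down (stop). It drives the saddle directly and springs back up when let go. Pressing at the paddle takes about 2 N at the top, rising to about 10 N at the bottom with the track on the saddle.
- handle_pad (a point): Centre of the top face of the black rubber paddle (42 mm across, 36 mm along, 12 mm thick) at the handle's end, centred 105 mm from the pivot, which lies 30 mm behind the jack's origin and 55 mm above its underside, axis along the jack's y. Up, the handle slopes 0.45 rad upwards to the rear (paddle centre 101 mm above the bench); fully down, 0.05 rad below level (50 mm).
- carton: Flat brown carton 150 x 220 x 50 mm lying loose on the rollers; origin under its middle.
- shoebox: Brown box 120 x 190 x 75 mm, loose on the bench; origin under its middle. The jack and this box stand on opposite sides of the bench, either way round.
- shoe_a: Beige flat shoe, 240 x 70 x 60 mm; origin under its sole's middle.
- shoe_b: The other beige flat shoe; origin under its sole's middle.
- stamp: Red hand stamp, 40 mm across, 76 mm tall, standing; origin under its middle.
- polish: Jar of polish, 68 mm across, 50 mm tall; origin under its middle.
- tape: Desk tape dispenser, 190 x 65 x 105 mm; origin under its middle.
Mind the look-alikes: they are no part of the job. What is shaped like the part that bears lock but green or pink is not meant.

How it is judged:
By the outcome, as a careful person would: the job done as asked, in the order asked, and still so for the second after the job is handed in, while the arm keeps its last pose, push and grip.
It also fails if it takes over 67 s, if anything falls off the work surface, if the arm or the gripper's body presses on something with over 40 N, if the wrist force passes 120 N, or if a joint passes its speed limit or range.

ROBOT

A 6-joint arm with a two-finger parallel gripper is mounted at the origin on the work surface. World frame = base frame: x ahead of the robot, y to its left, z up, the work surface at z = 0. Lengths are in m, angles in rad, forces in N, time in s.
With the tool pointing down it reaches from about 0.25 to 0.725 m from the base axis. Payload 4 kg.
Tool frame: the origin (TCP) lies midway between the tips of the shut fingers; the grasp point (between the pads) lies 19 mm behind it (bot.grip_point_offset is the distance from the TCP to the grasp point, in m); z points along the fingers, y is the line along which they close (so a half turn about z gives the same grasp; the last joint's range is limited). The gripper opens to 85 mm and grips with 20 to 120 N. Pads are 22 mm wide; open, the fingers measure 114 mm over their backs; the gripper's body (76 mm by 85 mm) begins 54 mm behind the grasp point. The pads swing forward as they close: fully open they stand 13 mm farther back than shut.
Start: joints at [1.217, 0.241, 0.005, 1.335, 0, 1.571], TCP at [0.173, 0.469, 0.231] pointing down, gripper open.
Joint ranges: [-2.72, 2.72], [-1.05, 1.87], [-1.09, 1.28], [-1.99, 2.15], [-1.42, 1.44], [-3.14, 3.14]. Speed limits (rad/s): [2.79, 2.79, 3.14, 3.14, 3.14, 3.14].

INTERFACE

Orientations are given as a unit quaternion [x, y, z, w].
In Python, from workcell import bot gives the robot as it stands.
- The arm moves only by the tool step_arm, never from a script. Its argument "targets" is text: rows parted by semicolons, each of 7 numbers parted by spaces: the opening, from -1 (shut) to 1 (fully open), so that 0 is half open, then the shift along the world's x, y, z normalised to -1 to 1, where 1 is 0.5 m, then the turn, a rotation vector about the world's x, y, z normalised to -1 to 1, where 1 is pi/4 rad. In form: gripper x y z wx wy wz; .... A call has 1 to 10 rows; each row is the pose to reach, as a shift and turn from the pose commanded when the call began; what a row does not reach only later rows make up. A row lasts 1/12 s, in which the tool goes at most 41.7 mm and 7.16 degrees, less where a joint would pass 70% of its speed; a pose out of reach is approached as far as the arm can. A call with a number of a shift or a turn outside -1 to 1 is refused whole. A call with a gripper value outside its range is refused whole. The fingers move at their own pace and stop on an object; the grip force is fixed at half the most. Time passes only in rows, so rows that repeat a pose let the fingers close. It gives the time, the measured TCP pose, the force, the opening and the grip force at its end, in the units of the state.
- bot.get_obs(): the state, without advancing time (a new reading comes with each control period).
- bot.camera(name): name is "scene" or "top" or "wrist"; returns the picture (480x640x3 uint8, red, green, blue); there is no depth.
- bot.camera_info(name): a dict with "vertical_fov" (degrees; the focal length in pixels is half the picture's height over the tangent of half this angle, whatever the lens; pixels are square), "cx", "cy" (the principal point, pixels), "D" ([k1, k2, p1, p2, k3] as OpenCV has them; the pictures are not rectified), "pose" (4x4, takes a point from camera to world coordinates). Camera axes: x right, y up, looking along -z (the intrinsics and any distortion apply to the point x, -y, -z); pixel columns grow to the right and rows downward; lengths in m; the calibration is good to about 2 mm. A picture is of the moment at which its call begins: read the wrist's pose just before it. camera_info takes no time and is no camera call; for the wrist camera it gives the pose at the moment of the call.
- bot.job_done(): hands the job in; it is judged then, once.
The state is a dict: "clock": time; "joint_pos": joint angles; "joint_vel": joint speeds; "tau": joint torques, N m; "eef_pos": TCP position; "tool_rot": TCP orientation; "ft_force": force on the tool from outside, world axes, zero at the start; "ft_torque": the same for the moment, N m; "grip_width": finger opening in m; "grasp_force": force on a finger pad.
Only numpy, scipy, OpenCV 4.12 (cv2) and the standard library are available. Lean on these libraries where they do the work, as an engineer would, in place of code of your own. Each camera call takes 0.05 s, during which the arm holds its last target. There are 200 camera calls.

## Working session

There is one attempt and no reset: what is moved stays moved. The work goes in short steps, Python scripts to look and compute and a tool call to move; the robot and the scene stay as the last step left them, time stands still between calls to the robot, and variables do not carry over. Pictures are saved under pics/ and viewed, at most 10 in all, crops included, and the job is handed in when it is done.

Besides the shell and the picture viewer there is one more tool, called after ">>>" as name(argument=value, ...) on one line, values as JSON. step_arm: Moves the arm, as the interface text tells. Scaled input: -1 to 1 covers 0.5 m each way for a shift and pi/4 rad each way for a turn. Its arguments: {"type":"object","properties":{"targets":{"type":"string"}},"required":["targets"]}

```bash
mkdir -p pics; ls; cat > h.py <<'E'
import numpy as np, cv2
from workcell import bot
def K(n):
    i=bot.camera_info(n); f=240/np.tan(np.radians(i["vertical_fov"])/2)
    return np.array([[f,0,i["cx"]],[0,f,i["cy"]],[0,0,1]]),np.array(i["D"],float),np.array(i["pose"])
def ray(cam,uv):
    k,D,P=cam; p=cv2.undistortPoints(np.array(uv,float).reshape(-1,1,2),k,D).reshape(-1,2)
    d=np.c_[p[:,0],-p[:,1],-np.ones(len(p))]@P[:3,:3].T
    return P[:3,3],d
def onz(cam,uv,z):
    o,d=ray(cam,uv); return o+d*((z-o[2])/d[:,2])[:,None]
def proj(cam,X):
    k,D,P=cam; c=(np.atleast_2d(X)-P[:3,3])@P[:3,:3]; c=c*[1,-1,-1]
    return cv2.projectPoints(c,np.zeros(3),np.zeros(3),k,D)[0].reshape(-1,2)
def snap(n,f):
    c=K(n); im=bot.camera(n); cv2.imwrite(f"pics/{f}.png",im[:,:,::-1]); return c,im
E
python3 - <<'E'
from h import *
np.set_printoptions(precision=3,suppress=True)
for n in ("scene","top"):
    c,im=snap(n,n+"0"); print(n,c[2][:3,3],-c[2][:3,2],c[0][0,0],c[1])
o=bot.get_obs(); print(o["eef_pos"],o["tool_rot"],o["grip_width"],o["clock"],bot.grip_point_offset)
E
```

```text
pics
scene [ 1.155 -0.269  1.207] [-0.461  0.226 -0.858] 503.21810207711957 [0.023 0.    0.    0.    0.   ]
top [0.396 0.03  1.548] [ 0.107 -0.019 -0.994] 523.166697995475 [-0.074  0.     0.     0.     0.   ]
[0.173 0.468 0.23 ] [ 0.176  0.984 -0.001 -0.   ] 0.0852887152187524 0.1 0.0187
```

View pics/scene0.png

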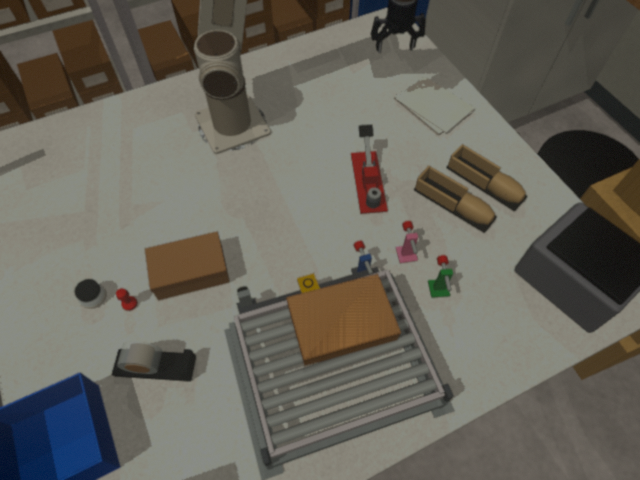

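View pics/top0.png

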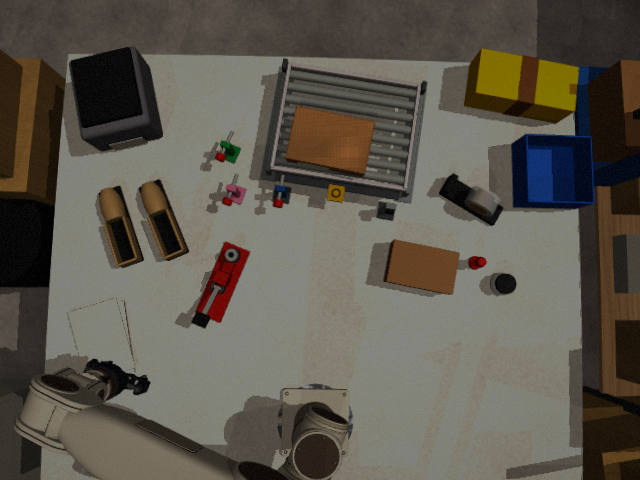

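The top view shows the yellow tab at about (336,193), the red knob on the blue post at (278,204), and the jack's saddle at (232,255) with its paddle at (201,320). The pink (232,196) and green (226,152) posts are decoys. Next I measure these in both views.

```bash
cat > m.py <<'E'
from h import *
np.set_printoptions(precision=4,suppress=True)
def blobs(im,kind,amin=15):
    h=cv2.cvtColor(im,cv2.COLOR_RGB2HSV); H,S,V=cv2.split(h)
    m={"red":((H<6)|(H>174))&(S>170)&(V>60),"yel":(H>18)&(H<32)&(S>150)&(V>90),"blue":(H>100)&(H<125)&(S>110)&(V>25),"black":(V<45)}[kind]
    n,l,s,c=cv2.connectedComponentsWithStats(m.astype(np.uint8))
    return [(s[i,4],c[i],s[i,:4],l==i) for i in range(1,n) if s[i,4]>=amin]
E
python3 - <<'E'
from m import *
def tri(a,b):
    (o1,d1),(o2,d2)=a,b
    d1=d1[0];d2=d2[0];s=np.linalg.lstsq(np.c_[d1,-d2],o2-o1,rcond=None)[0]
    p,q=o1+s[0]*d1,o2+s[1]*d2; return (p+q)/2,np.linalg.norm(p-q)
C={n:K(n) for n in("scene","top")}; I={n:cv2.imread(f"pics/{n}0.png")[:,:,::-1].copy() for n in C}
for n in C:
    for k in("yel","red","blue"):
        for a,c,b,m in blobs(I[n],k):
            if a<2500: print(n,k,a,c,b, onz(C[n],c,{"yel":.082,"red":.087,"blue":.1}[k])[0])
# jack plate rect in top view on z=.01
for n in C:
    a,c,b,m=max((x for x in blobs(I[n],"red")),key=lambda x:x[0])
    cn=cv2.findContours(m.astype(np.uint8),0,1)[0][0].reshape(-1,2)
    X=onz(C[n],cn,.01)[:,:2]
    r=cv2.minAreaRect((X*1000).astype(np.float32)); print(n,"jack",r)
E
python3 - <<'E'
import cv2
a=cv2.imread("pics/top0.png"); b=cv2.imread("pics/scene0.png")
A=cv2.resize(a[125:345,180:410],None,fx=2.5,fy=2.5,interpolation=2)[:600,:575]
cv2.imwrite("pics/crop1.png",A[:550])
E
```

```text
scene yel 252 [307.9643 283.4325] [298 274  22  19] [ 0.6585 -0.0438  0.082 ]
scene red 593 [363.4283 184.0034] [352 153  35  59] [0.4544 0.2264 0.087 ]
scene red 23 [373.1739 156.1304] [372 153   4   7] [0.3795 0.3001 0.087 ]
scene red 134 [370.8582 171.9104] [364 166  15  12] [0.4266 0.2658 0.087 ]
scene red 24 [380.125 186.5  ] [378 182   5  11] [0.4824 0.2635 0.087 ]
scene red 40 [407.225 224.575] [404 222   8   7] [0.6223 0.2647 0.087 ]
scene red 40 [358.35  244.625] [355 242   8   7] [0.6188 0.1198 0.087 ]
scene red 52 [441.9808 259.1923] [438 256   9   8] [0.7499 0.2885 0.087 ]
scene red 181 [125.6188 299.5193] [117 290  19  19] [ 0.5038 -0.4579  0.087 ]
scene blue 314 [371.465    5.2325] [359   0  30  15] [-0.2112  0.6277  0.1   ]
scene blue 160 [421.0375   6.8375] [415   0  14  16] [-0.1251  0.7784  0.1   ]
scene blue 53 [364.7925 258.0755] [360 255  11   9] [0.6664 0.1109 0.1   ]
top yel 1893 [498.7971  73.8373] [476  48  47  52] [ 1.0289 -0.5253  0.082 ]
top yel 1825 [556.103   85.0658] [534  60  45  51] [ 1.0017 -0.7013  0.082 ]
top yel 179 [335.5084 192.7486] [327 184  18  18] [ 0.6571 -0.0429  0.082 ]
top yel 29 [335.6897 192.5517] [333 190   6   6] [ 0.6577 -0.0434  0.082 ]
top red 60 [220.1167 156.5   ] [215 153  11   8] [0.754 0.288 0.087]
top red 62 [226.6935 200.7419] [222 197  10   9] [0.6267 0.2641 0.087 ]
top red 62 [277.7742 202.7419] [273 199  10   9] [0.6241 0.1198 0.087 ]
top red 1511 [222.6056 282.4355] [196 242  53  80] [0.3972 0.267  0.087 ]
top red 70 [473.0714 262.2857] [469 256  10  13] [ 0.4665 -0.435   0.087 ]
top red 60 [481.55   261.3667] [478 257   8  10] [ 0.4695 -0.4595  0.087 ]
top blue 76 [280.7632 189.0526] [275 185  12  12] [0.661  0.1117 0.1   ]
scene jack ((402.0940246582031, 278.92828369140625), (73.41765594482422, 217.22621154785156), 68.929931640625)
top jack ((400.3193359375, 281.1690673828125), (79.02082061767578, 222.88099670410156), 69.08695983886719)
```

View pics/crop1.png

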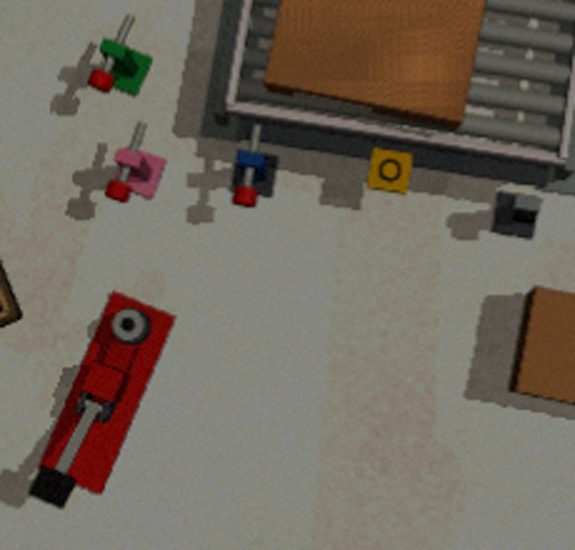

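```bash
python3 - <<'E'
from m import *
c=K("top"); I=cv2.imread("pics/top0.png")[:,:,::-1].copy()
p=onz(c,[[271.2,167.8],[405.2,189.0],[284,68],[421,90]],.108); print(p)
for a,b in((0,1),(2,3)):
    v=p[a]-p[b]; print(np.linalg.norm(v),np.degrees(np.arctan2(v[1],v[0]))-90)
for a,b in((2,0),(3,1)):
    v=p[a]-p[b]; print(np.linalg.norm(v),np.degrees(np.arctan2(v[1],v[0])))
# tab orientation
for n in("top","scene"):
    J=cv2.imread(f"pics/{n}0.png")[:,:,::-1].copy(); cc=K(n)
    b=[x for x in blobs(J,"yel") if 150<x[0]<300][0]
    cn=cv2.findContours(b[3].astype(np.uint8),0,1)[0][0].reshape(-1,2)
    print(cv2.minAreaRect((onz(cc,cn,.082)[:,:2]*1000).astype(np.float32)))
print("saddle",onz(c,[[232,254.6]],.060),"grip top",onz(c,[[180+103/2.5,125+379/2.5]],.07),"pad",onz(c,[[180+53/2.5,125+487/2.5]],.101))
O=np.array([.412,.2765]);t=np.radians(-20.9);R=np.array([[np.cos(t),-np.sin(t)],[np.sin(t),np.cos(t)]])
print("pred saddle",O+R@[.07,0],"pad",O+R@[-.1245,0])
E
```

```text
[[ 0.7194  0.1397  0.108 ]
 [ 0.6677 -0.2374  0.108 ]
 [ 1.014   0.1121  0.108 ]
 [ 0.9592 -0.2843  0.108 ]]
0.3806109315796984 -7.803103501817034
0.40010937189876056 -7.864608145006329
0.2958614240333075 -5.3629758545962005
0.2952443341443897 -9.142603317652004
((657.3778686523438, -43.070594787597656), (45.855751037597656, 44.10639953613281), 81.7018814086914)
((657.8219604492188, -43.28398895263672), (46.17621994018555, 44.45846176147461), 79.76127624511719)
saddle [[0.4766 0.2475 0.06  ]] grip top [[0.4135 0.2743 0.07  ]] pad [[0.2941 0.3199 0.101 ]]
pred saddle [0.4774 0.2515] pad [0.2957 0.3209]
```

>>> step_arm(targets="1 0.898 -0.696 0 0 0 0.273;1 0.898 -0.696 0 0 0 0.273;1 0.898 -0.696 0 0 0 0.273;1 0.898 -0.696 0 0 0 0.273;1 0.898 -0.696 0 0 0 0.273;1 0.898 -0.696 0 0 0 0.273;1 0.898 -0.696 0 0 0 0.273;1 0.898 -0.696 0 0 0 0.273;1 0.898 -0.696 0 0 0 0.273;1 0.898 -0.696 0 0 0 0.273")

```text
clock: 0.93
eef_pos: [0.4993, 0.2155, 0.2309]
tool_rot: [0.07, 0.998, -0.0, -0.0]
ft_force: [0.7, 0.6, 0.3]
grip_width: 0.0856
grasp_force: 0.0
```

>>> step_arm(targets="1 0.24 -0.185 0 0 0 0;1 0.24 -0.185 0 0 0 0;1 0.24 -0.185 0 0 0 0;1 0.24 -0.185 0 0 0 0;1 0.24 -0.185 -0.08 0 0 0;1 0.24 -0.185 -0.14 0 0 0;1 0.24 -0.185 -0.14 0 0 0;1 0.24 -0.185 -0.14 0 0 0;1 0.24 -0.185 -0.14 0 0 0")

```text
clock: 1.68
eef_pos: [0.6186, 0.1251, 0.1626]
tool_rot: [0.069, 0.998, 0.0, 0.001]
ft_force: [0.2, -0.0, 1.6]
grip_width: 0.0855
grasp_force: 0.0
```

```bash
python3 - <<'E'
from m import *
c,im=snap("wrist","w1"); print(bot.get_obs()["eef_pos"],c[2][:3,3])
for a,q,b,m in blobs(im,"red"): print(a,q,b,onz(c,q,.087)[0],onz(c,q,.097)[0])
E
```

```text
[0.6193 0.1254 0.1637] [0.5521 0.1344 0.3059]
141 [435.0567   6.5035] [428   0  15  18] [0.4773 0.211  0.087 ] [0.4807 0.2075 0.097 ]
```

View pics/w1.png

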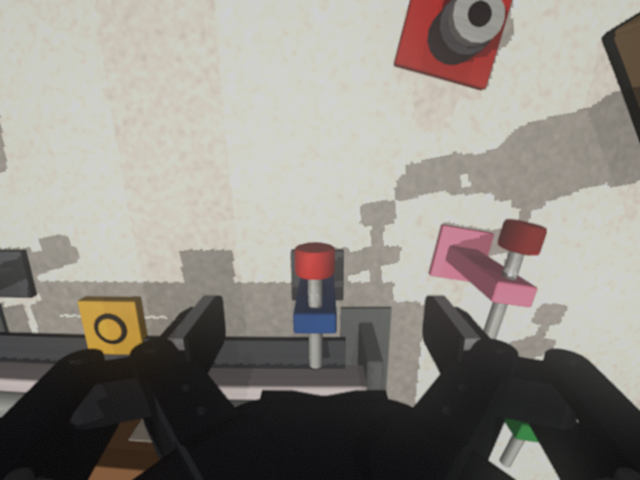

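The wrist view shows the red knob at (315,262), the tab ring at (111,328) and the saddle at (479,15). The gripper sits slightly to +y of the knob.

```bash
python3 - <<'E'
from m import *
im=cv2.imread("pics/w1.png"); c=K("wrist")
h=cv2.cvtColor(im,cv2.COLOR_BGR2HSV); m=((h[...,0]<8)|(h[...,0]>172))&(h[...,1]>120); m[:220]=0;m[:,:280]=0;m[:,350:]=0
ys,xs=np.nonzero(m); print(xs.min(),xs.max(),ys.min(),ys.max())
print("knob",onz(c,[[(xs.min()+xs.max())/2,262]],.098),"ring",onz(c,[[111,328]],.082),"saddle",onz(c,[[479,15]],.06))
E
```

```text
295 332 250 278
knob [[0.6206 0.1186 0.098 ]] ring [[ 0.6576 -0.0456  0.082 ]] saddle [[0.477  0.2502 0.06  ]]
```

>>> step_arm(targets="1 0.004 -0.012 -0.04 0 0 0;1 0.004 -0.012 -0.1 0 0 0;1 0.004 -0.012 -0.15 0 0 0;1 0.004 -0.012 -0.18 0 0 0;1 0.004 -0.012 -0.18 0 0 0;1 0.004 -0.012 -0.18 0 0 0")

```text
clock: 2.23
eef_pos: [0.6209, 0.1193, 0.0729]
tool_rot: [0.069, 0.998, 0.0, 0.001]
ft_force: [-0.7, 0.4, 0.4]
grip_width: 0.0855
grasp_force: 0.0
```

>>> step_arm(targets="-1 0 0 0 0 0 0;-1 0 0 0 0 0 0;-1 0 0 0 0 0 0;-1 0 0 0 0 0 0;-1 0 0 0 0 0 0;-1 0 0 0 0 0 0;-1 0 0 0 0 0 0;-1 0 0 0 0 0 0")

```text
clock: 2.9
eef_pos: [0.6207, 0.1186, 0.0725]
tool_rot: [0.07, 0.998, 0.0, 0.001]
ft_force: [-1.8, -1.0, 6.2]
grip_width: 0.0262
grasp_force: 58.8
```

>>> step_arm(targets="-1 -0.015 0.002 0 0 0 0;-1 -0.03 0.004 0 0 0 0;-1 -0.045 0.006 0 0 0 0;-1 -0.057 0.008 0 0 0 0;-1 -0.063 0.009 0 0 0 0;-1 -0.063 0.009 0 0 0 0;-1 -0.063 0.009 0 0 0 0;-1 -0.063 0.009 0 0 0 0")

```text
clock: 3.57
eef_pos: [0.5945, 0.1223, 0.0727]
tool_rot: [0.07, 0.998, -0.0, 0.006]
ft_force: [16.8, -4.4, -2.9]
grip_width: 0.0263
grasp_force: 60.0
```

>>> step_arm(targets="-1 -0.008 0.001 0 0 0 0;-1 -0.008 0.001 0 0 0 0;-1 -0.008 0.001 0 0 0 0;-1 -0.008 0.001 0 0 0 0")

```text
clock: 3.9
eef_pos: [0.5946, 0.1223, 0.0729]
tool_rot: [0.071, 0.997, -0.001, 0.01]
ft_force: [25.2, -5.8, -10.8]
grip_width: 0.0258
grasp_force: 60.4
```

```bash
python3 - <<'E'
from m import *
c,im=snap("top","t2"); o=bot.get_obs(); print(o["eef_pos"],o["ft_force"])
for a,q,b,m in blobs(im,"red"): print(a,q,onz(c,q,.087)[0])
c,im=snap("wrist","w2"); 
a=im[150:450,200:450]; cv2.imwrite("pics/w2c.png",cv2.resize(a,None,fx=2,fy=2)[:,:,::-1])
E
```

```text
[0.5946 0.1223 0.0729] [ 26.2337  -4.9452 -10.426 ]
64 [220.0938 156.7344] [0.7533 0.288  0.087 ]
63 [226.873  200.8413] [0.6265 0.2636 0.087 ]
1522 [222.2017 282.7799] [0.3963 0.2681 0.087 ]
134 [476.9552 261.9179] [ 0.4677 -0.4462  0.087 ]
```

View pics/w2c.png

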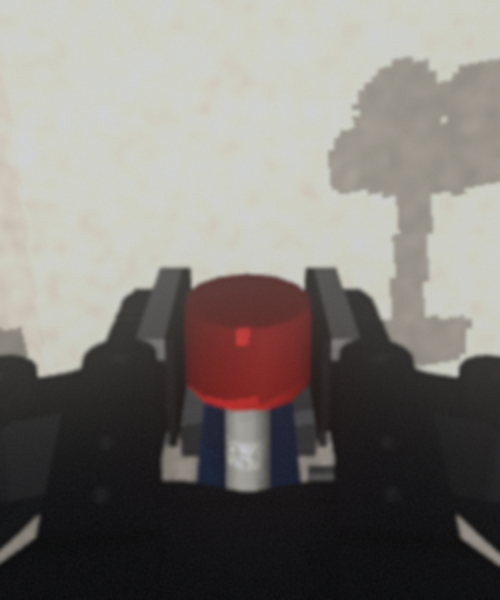

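The knob is held and against its outer stop: force rises to 25 N with no further travel. Release, retreat and go above the jack.

>>> step_arm(targets="1 0.008 -0.001 0 0 0 0;1 0.008 -0.001 0 0 0 0;1 0.008 -0.001 0 0 0 0;1 0.008 -0.001 0 0 0 0;1 0.008 -0.001 0 0 0 0;1 0.008 -0.001 0.08 0 0 0;1 0.008 -0.001 0.16 0 0 0;1 0.008 -0.001 0.24 0 0 0;1 0.008 -0.001 0.24 0 0 0")

```text
clock: 4.75
eef_pos: [0.5925, 0.1245, 0.2007]
tool_rot: [0.069, 0.998, 0.002, 0.007]
ft_force: [2.4, 0.3, 1.4]
grip_width: 0.0854
grasp_force: 0.0
```

```bash
python3 - <<'E'
from m import *
c,im=snap("top","t3"); o=bot.get_obs(); print(o["eef_pos"],o["ft_force"])
for a,q,b,m in blobs(im,"red",8): print(a,q,onz(c,q,.087)[0])
c,im=snap("wrist","w3")
h=cv2.cvtColor(im,cv2.COLOR_RGB2HSV); m=(((h[...,0]<8)|(h[...,0]>172))&(h[...,1]>120)).astype(np.uint8)
n,l,s,q=cv2.connectedComponentsWithStats(m)
for i in range(1,n):
    if s[i,4]>60: print(s[i],onz(c,[[s[i,0]+s[i,2]/2,s[i,1]+12]],.098))
E
```

```text
[0.5913 0.1242 0.1971] [-0.0595  0.6301 -0.1042]
65 [220.0154 156.7538] [0.7532 0.2882 0.087 ]
63 [226.746  200.8889] [0.6263 0.2639 0.087 ]
1422 [221.0084 284.379 ] [0.3918 0.2713 0.087 ]
131 [476.9771 261.8855] [ 0.4678 -0.4463  0.087 ]
[ 391    0  117  123 6967] [[0.4475 0.2273 0.098 ]]
[305 237  32  25 724] [[0.5948 0.1222 0.098 ]]
[479 246  38  27 749] [[0.6212 0.2569 0.098 ]]
```

>>> step_arm(targets="1 -0.36 0.304 0 0 0 -0.296;1 -0.36 0.304 0 0 0 -0.296;1 -0.36 0.304 0 0 0 -0.296;1 -0.36 0.304 0 0 0 -0.296;1 -0.36 0.304 0 0 0 -0.296;1 -0.36 0.304 0 0 0 -0.296;1 -0.36 0.304 0 0 0 -0.296;1 -0.36 0.304 0 0 0 -0.296")

```text
clock: 5.52
eef_pos: [0.4063, 0.2755, 0.1898]
tool_rot: [0.183, 0.983, -0.001, -0.001]
ft_force: [-0.2, -1.2, 1.2]
grip_width: 0.0853
grasp_force: 0.0
```

```bash
python3 - <<'E'
from m import *
for n in("top","scene"):
    c,im=snap(n,n+"4"); o=bot.get_obs(); print(n,o["eef_pos"],o["tool_rot"])
    for a,q,b,m in blobs(im,"red",8): print(a,q,onz(c,q,.087)[0])
c,im=snap("wrist","w4")
E
```

```text
top [0.4075 0.275  0.19  ] [ 0.184   0.9829 -0.0011 -0.0008]
64 [220.0312 156.7031] [0.7534 0.2882 0.087 ]
64 [226.875  200.7812] [0.6266 0.2636 0.087 ]
58 [276.1207 212.1724] [0.5971 0.1238 0.087 ]
669 [230.7668 263.6413] [0.4498 0.2461 0.087 ]
130 [476.9769 261.8154] [ 0.468  -0.4463  0.087 ]
198 [222.3838 300.2626] [0.3481 0.2659 0.087 ]
scene [0.4083 0.2747 0.1902] [ 0.1848  0.9828 -0.0009 -0.0006]
543 [362.7293 183.6096] [0.4523 0.2253 0.087 ]
29 [373.4138 156.3103] [0.3804 0.3004 0.087 ]
146 [371.2329 172.0753] [0.4275 0.2664 0.087 ]
81 [373.5926 185.1605] [0.4704 0.2496 0.087 ]
42 [407.0238 224.881 ] [0.6229 0.2638 0.087 ]
40 [354.65 236.35] [0.5927 0.1232 0.087 ]
53 [441.9057 259.2264] [0.7499 0.2883 0.087 ]
169 [125.5444 299.7041] [ 0.5042 -0.4582  0.087 ]
```

View pics/w4.png

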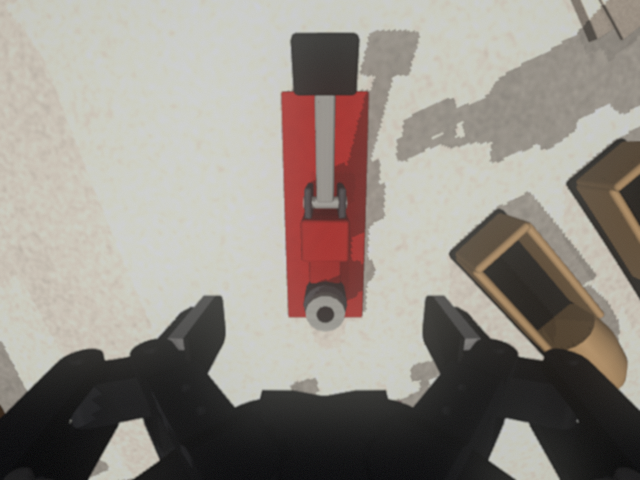

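Wrist view: the jack is upright in the image with its paddle at (325,63), grip block top at (325,240) and saddle at (325,314), aligned with the fingers' midline.

```bash
python3 - <<'E'
from m import *
c=K("wrist"); o=bot.get_obs(); print(o["eef_pos"],o["tool_rot"])
s=onz(c,[[325.5,313.5]],.06)[0];g=onz(c,[[325.5,240.5]],.07)[0];p=onz(c,[[325,64]],.101)[0]
print(s,g,p,np.degrees(np.arctan2(*(s-p)[1::-1])),np.linalg.norm((s-p)[:2]), "org",s[:2]-.07*(s-p)[:2]/np.linalg.norm((s-p)[:2]))
E
```

```text
[0.4088 0.2745 0.1904] [ 0.1853  0.9827 -0.0007 -0.0005]
[0.4766 0.2495 0.06  ] [0.4108 0.2751 0.07  ] [0.2945 0.3199 0.101 ] -21.136677619486225 0.19516059412116032 org [0.4113 0.2748]
```

>>> step_arm(targets="1 0.005 0 -0.08 0 0 0;1 0.005 0 -0.16 0 0 0;1 0.005 0 -0.24 0 0 0;1 0.005 0 -0.3 0 0 0;1 0.005 0 -0.324 0 0 0;1 0.005 0 -0.324 0 0 0;1 0.005 0 -0.324 0 0 0")

```text
clock: 6.25
eef_pos: [0.4114, 0.274, 0.0284]
tool_rot: [0.186, 0.983, -0.001, -0.001]
ft_force: [0.6, -0.2, 0.5]
grip_width: 0.0857
grasp_force: 0.0
```

>>> step_arm(targets="-1 0 0 0 0 0 0;-1 0 0 0 0 0 0;-1 0 0 0 0 0 0;-1 0 0 0 0 0 0;-1 0 0 0 0 0 0;-1 0 0 0 0 0 0;-1 0 0 0 0 0 0")

```text
clock: 6.83
eef_pos: [0.412, 0.2752, 0.0307]
tool_rot: [0.185, 0.983, 0.0, 0.001]
ft_force: [0.5, -3.0, 5.4]
grip_width: 0.0393
grasp_force: 63.4
```

>>> step_arm(targets="-1 0 0 0.02 0 0 0;-1 0 0 0.04 0 0 0;-1 0.01 -0.05 0.04 0 0 0.05;-1 0.02 -0.12 0.04 0 0 0.1;-1 0.025 -0.2 0.04 0 0 0.15;-1 0.03 -0.28 0.04 0 0 0.2;-1 0.04 -0.36 0.04 0 0 0.25;-1 0.045 -0.44 0.04 0 0 0.291;-1 0.05 -0.52 0.04 0 0 0.291;-1 0.055 -0.577 0.04 0 0 0.291")

```text
clock: 7.67
eef_pos: [0.4378, -0.0162, 0.0495]
tool_rot: [0.072, 0.997, -0.001, -0.0]
ft_force: [0.3, 0.6, -7.9]
grip_width: 0.0393
grasp_force: 63.8
```

>>> step_arm(targets="-1 0 0 0 0 0 0;-1 0 0 0 0 0 0;-1 0 0 0 0 0 0")

```text
clock: 7.92
eef_pos: [0.4382, -0.013, 0.0493]
tool_rot: [0.072, 0.997, 0.0, -0.0]
ft_force: [0.0, -0.6, -8.0]
grip_width: 0.0392
grasp_force: 64.9
```

```bash
python3 - <<'E'
from m import *
c,im=snap("top","t5"); o=bot.get_obs(); print(o["eef_pos"],o["tool_rot"])
d,im2=snap("scene","s5"); w,im3=snap("wrist","w5")
a=cv2.resize(im[150:350,230:430],(400,400)); b=cv2.resize(im2[100:300,230:430],(400,400))
cv2.imwrite("pics/c5.png",np.hstack([b,cv2.resize(im3,(400,300))[:, :] if 0 else cv2.resize(im3[:, 80:560],(400,400))])[:,:,::-1])
E
```

```text
[ 0.4383 -0.0126  0.0493] [ 0.0712  0.9975  0.0003 -0.0004]
```

View pics/c5.png

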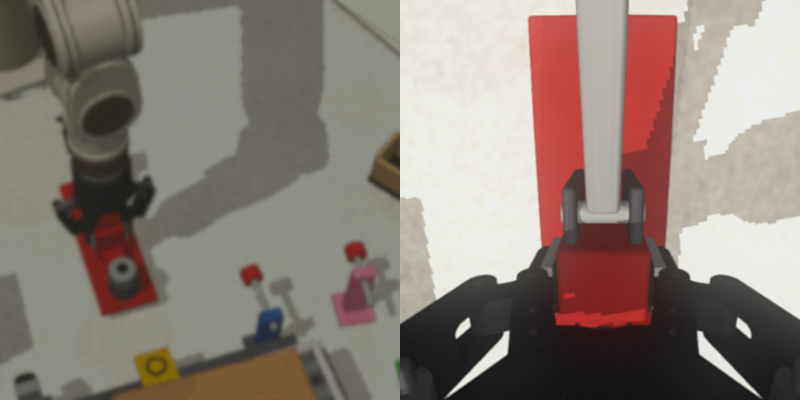

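The scene crop (left) shows the saddle at full-image pixel about (291.5,234), clear of the tab. The wrist crop (right) shows the block firmly between the pads. Checking the saddle's place in the grip:

```bash
python3 - <<'E'
from m import *
im=cv2.imread("pics/scene5.png") if 0 else cv2.imread("pics/s5.png"); c=K("scene")
t=im[220:250,275:308]; g=cv2.cvtColor(t,cv2.COLOR_BGR2GRAY); h=cv2.cvtColor(t,cv2.COLOR_BGR2HSV)
m=((h[...,1]<60)&(g>75)).astype(np.uint8); 
n,l,s,q=cv2.connectedComponentsWithStats(m); i=1+np.argmax(s[1:,4]); print(s[i],q[i]+[275,220])
for z in(.0736,.0786,.0836): print(z,onz(c,[q[i]+[275,220]],z)[0],onz(c,[[291.5,234]],z)[0])
t=np.radians(-8.17); print("pred",np.array([.4383,-.0126])+.07*np.array([np.cos(t),np.sin(t)]))
E
```

```text
[ 24   0   9  23 114] [304.4298 227.7807]
0.0736 [0.5032 0.021  0.0736] [ 0.5056 -0.018   0.0736]
0.0786 [0.5061 0.0197 0.0786] [ 0.5084 -0.0191  0.0786]
0.0836 [0.509  0.0184 0.0836] [ 0.5113 -0.0202  0.0836]
pred [ 0.5076 -0.0225]
```

>>> step_arm(targets="-1 0 0 -0.02 0 0 0;-1 0.02 -0.003 -0.029 0 0 0;-1 0.07 -0.01 -0.029 0 0 0;-1 0.12 -0.017 -0.029 0 0 0;-1 0.17 -0.024 -0.029 0 0 0;-1 0.2 -0.029 -0.029 0 0 0;-1 0.2 -0.029 -0.029 0 0 0")

```text
clock: 8.65
eef_pos: [0.5446, -0.0275, 0.0352]
tool_rot: [0.071, 0.997, -0.0, 0.003]
ft_force: [1.9, 0.4, -8.0]
grip_width: 0.0392
grasp_force: 65.0
```

```bash
python3 - <<'E'
from m import *
d,im2=snap("scene","s6"); o=bot.get_obs(); print(o["eef_pos"],o["tool_rot"],o["ft_force"])
c,im=snap("top","t6")
a=cv2.resize(im[170:290,270:390],(400,400),interpolation=2); b=cv2.resize(im2[210:310,260:360],(400,400),interpolation=2)
cv2.imwrite("pics/c6.png",np.hstack([b,a])[:,:,::-1])
E
```

```text
[ 0.5416 -0.0271  0.0346] [0.0709 0.9975 0.     0.0012] [-0.299  -0.0766 -7.6105]
```

View pics/c6.png

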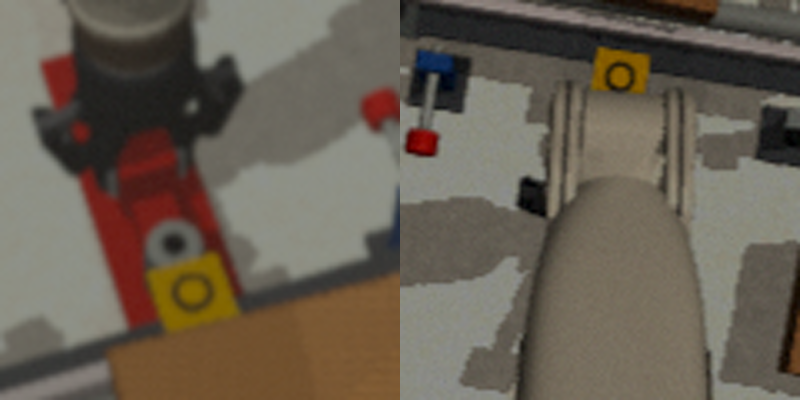

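Left crop: the saddle's hole is at full-image (303.5,270.8) and the tab ring at (308.2,283.0).

```bash
python3 - <<'E'
from m import *
c=K("scene"); s=onz(c,[[303.5,270.6]],.064)[0]; r=onz(c,[[308.25,283]],.082)[0]; print(s,r)
t=np.radians(-8.1); u=np.array([np.cos(t),np.sin(t)]);v=np.array([-u[1],u[0]])
print("pred",np.array([.5416,-.0271])+.07*u,"to go",(r-s)[:2],"track frame",(r-s)[:2]@u,(r-s)[:2]@v)
E
```

```text
[ 0.6129 -0.0346  0.064 ] [ 0.6578 -0.0427  0.082 ]
pred [ 0.6109 -0.037 ] to go [ 0.0448 -0.0081] track frame 0.045526979145235756 -0.001666373216756504
```

>>> step_arm(targets="-1 0.03 -0.005 0 0 0 0;-1 0.06 -0.009 0 0 0 0;-1 0.088 -0.014 0 0 0 0;-1 0.088 -0.014 0 0 0 0;-1 0.088 -0.014 0 0 0 0;-1 0.088 -0.014 0 0 0 0;-1 0.088 -0.014 0 0 0 0")

```text
clock: 9.33
eef_pos: [0.5809, -0.0343, 0.0341]
tool_rot: [0.071, 0.997, 0.0, -0.002]
ft_force: [0.2, -0.1, -8.7]
grip_width: 0.0393
grasp_force: 65.0
```

>>> step_arm(targets="-1 0.008 -0.001 0 0 0 0;-1 0.0156 -0.002 0 0 0 0;-1 0.0156 -0.002 0 0 0 0;-1 0.0156 -0.002 0 0 0 0;-1 0.0156 -0.002 -0.003 0 0 0;-1 0.0156 -0.002 -0.007 0 0 0;-1 0.0156 -0.002 -0.009 0 0 0;-1 0.0156 -0.002 -0.009 0 0 0;-1 0.0156 -0.002 -0.009 0 0 0")

```text
clock: 10.08
eef_pos: [0.5904, -0.0358, 0.0308]
tool_rot: [0.072, 0.997, 0.0, 0.0]
ft_force: [-2.7, -0.1, -3.6]
grip_width: 0.0393
grasp_force: 65.5
```

>>> step_arm(targets="-1 -0.003 0.001 0 0 0 0;-1 -0.003 0.001 0 0 0 0;-1 -0.003 0.001 -0.002 0 0 0;-1 -0.003 0.001 -0.002 0 0 0;-1 -0.003 0.001 -0.002 0 0 0")

```text
clock: 10.5
eef_pos: [0.5898, -0.0354, 0.0307]
tool_rot: [0.072, 0.997, -0.0, 0.001]
ft_force: [-3.2, -1.6, 5.8]
grip_width: 0.0395
grasp_force: 66.3
```

>>> step_arm(targets="1 0 0 0 0 0 0;1 0 0 0 0 0 0;1 0 0 0 0 0 0;1 0 0 0 0 0 0;1 0 0 0.05 0 0 0;1 0 0 0.12 0 0 0;1 0 0 0.2 0 0 0;1 -0.08 0 0.28 0 0 0;1 -0.16 0 0.3 0 0 0;1 -0.24 0 0.3 0 0 0")

```text
clock: 11.33
eef_pos: [0.4817, -0.0354, 0.1818]
tool_rot: [0.071, 0.997, 0.0, 0.004]
ft_force: [0.4, -0.8, 0.8]
grip_width: 0.0854
grasp_force: 0.0
```

>>> step_arm(targets="-1 -0.06 0.02 0 0 0 0;-1 -0.06 0.02 0 0 0 0;-1 -0.06 0.02 0 0 0 0;-1 -0.06 0.02 0 0 0 0")

```text
clock: 11.67
eef_pos: [0.4505, -0.0253, 0.1789]
tool_rot: [0.071, 0.997, 0.0, 0.001]
ft_force: [-0.2, 0.6, 0.7]
grip_width: 0.0387
grasp_force: 0.0
```

```bash
python3 - <<'E'
from m import *
o=bot.get_obs(); print(o["eef_pos"],o["tool_rot"],o["ft_force"])
w,im3=snap("wrist","w7"); 
d,im2=snap("scene","s7")
b=cv2.resize(im2[190:310,250:370],(400,400),interpolation=2)
cv2.imwrite("pics/c7.png",np.hstack([b,cv2.resize(im3[40:440,120:520],(400,400))])[:,:,::-1])
E
```

```text
[ 0.4505 -0.0253  0.1789] [0.0715 0.9974 0.     0.0012] [-0.2345  0.5695  0.6677]
```

View pics/c7.png

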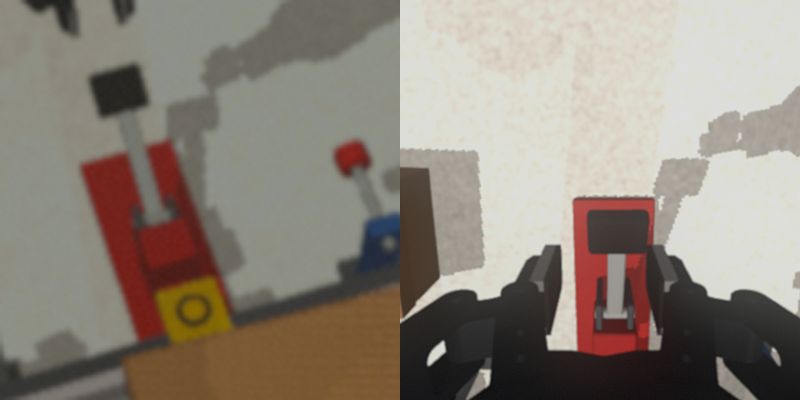

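Scene crop: the saddle is hidden beneath the tab and the paddle is at full-image (285.4,217.3). Wrist crop: the paddle is at about (337,272), with the plate's rear corners at (294,238) and (375,238).

```bash
python3 - <<'E'
from m import *
w=K("wrist");s=K("scene")
p=onz(w,[[337.5,272.5]],.101)[0]; r=onz(w,[[294,238],[375,238]],.01); ps=onz(s,[[285.4,217.3]],.101)[0]
sc=lambda x,y:[250+.3*x,190+.3*y]
rs=onz(s,[sc(82,165),sc(172,142)],.01)
print("pad",p,ps); 
for q in(r,rs):
    m=q.mean(0);e=q[1]-q[0];yaw=np.degrees(np.arctan2(e[1],e[0]))-90;t=np.radians(yaw if abs(yaw)<90 else yaw+180);print(m,np.linalg.norm(e),np.degrees(t))
u=np.array([np.cos(np.radians(-8.1)),np.sin(np.radians(-8.1))])
L=np.array([.6576,-.0438]); print("ideal pad",L-.1945*u,"rear",L-.195*u)
print("saddle est", p[:2]+.1945*u, ps[:2]+.1945*u, r.mean(0)[:2]+.195*u, rs.mean(0)[:2]+.195*u, np.array([.5898,-.0354])+.07*u)
print("ring", onz(s,[sc(193,310)],.082))
E
```

```text
pad [ 0.466  -0.0177  0.101 ] [ 0.4675 -0.0167  0.101 ]
[ 0.4643 -0.0166  0.01  ] 0.07799617166717879 -8.203833047546823
[ 0.471  -0.0151  0.01  ] 0.07780617427421019 -9.57573080938839
ideal pad [ 0.465  -0.0164] rear [ 0.4645 -0.0163]
saddle est [ 0.6586 -0.0451] [ 0.66   -0.0441] [ 0.6574 -0.0441] [ 0.6641 -0.0426] [ 0.6591 -0.0453]
ring [[ 0.6574 -0.0435  0.082 ]]
```

>>> step_arm(targets="-1 0.03 0.017 0 0 0 0;-1 0.03 0.017 -0.05 0 0 0;-1 0.03 0.017 -0.1 0 0 0;-1 0.03 0.017 -0.12 0 0 0;-1 0.03 0.017 -0.12 0 0 0;-1 0.03 0.017 -0.12 0 0 0;-1 0.03 0.017 -0.12 0 0 0")

```text
clock: 12.35
eef_pos: [0.4658, -0.0169, 0.1189]
tool_rot: [0.072, 0.997, 0.0, 0.001]
ft_force: [0.2, -0.2, 0.4]
grip_width: -0.0
grasp_force: 0.0
```

>>> step_arm(targets="-1 0 0 -0.02 0 0 0;-1 0 0 -0.036 0 0 0;-1 -0.006 0.001 -0.05 0 0 0;-1 -0.011 0.0015 -0.064 0 0 0;-1 -0.015 0.002 -0.076 0 0 0;-1 -0.017 0.0024 -0.088 0 0 0;-1 -0.019 0.003 -0.1 0 0 0;-1 -0.02 0.003 -0.114 0 0 0;-1 -0.02 0.003 -0.126 0 0 0;-1 -0.02 0.003 -0.138 0 0 0")

```text
clock: 13.18
eef_pos: [0.4567, -0.0154, 0.0527]
tool_rot: [0.072, 0.997, 0.0, 0.003]
ft_force: [-15.0, 0.1, 65.3]
grip_width: -0.0
grasp_force: 33.1
```

>>> step_arm(targets="-1 0 0 -0.004 0 0 0;-1 0 0 -0.008 0 0 0;-1 0 0 -0.008 0 0 0;-1 0 0 -0.008 0 0 0")

```text
clock: 13.52
eef_pos: [0.4567, -0.0154, 0.0529]
tool_rot: [0.072, 0.997, 0.0, 0.004]
ft_force: [-16.7, 0.2, 60.3]
grip_width: 0.0001
grasp_force: 30.5
```

>>> step_arm(targets="-1 0 0 0.004 0 0 0;-1 0 0 0.007 0 0 0;-1 0 0 0.007 0 0 0;-1 0 0 0.007 0 0 0")

```text
clock: 13.85
eef_pos: [0.4566, -0.0154, 0.0542]
tool_rot: [0.072, 0.997, 0.0, 0.004]
ft_force: [-9.9, 0.2, 39.2]
grip_width: 0.0001
grasp_force: 20.2
```

```bash
cat > tab.py <<'E'
from m import *
def tab(tag):
    o=bot.get_obs(); print(o["clock"],o["eef_pos"],o["ft_force"])
    R=[]
    for n in("scene","top"):
        c,im=snap(n,n[0]+tag)
        for a,q,b,m in blobs(im,"yel",100):
            if a<400:
                R.append(ray(c,q)); print(n,a,q,onz(c,q,.082)[0],onz(c,q,.101)[0])
        for a,q,b,m in blobs(im,"red",20):
            x=onz(c,q,.087)[0]
            if np.hypot(x[0]-.597,x[1]-.123)<.02: print(n,"knob",x)
    if len(R)==2:
        (o1,d1),(o2,d2)=R; s=np.linalg.lstsq(np.c_[d1[0],-d2[0]],o2-o1,rcond=None)[0]
        print("tab top tri",(o1+s[0]*d1[0]+o2+s[1]*d2[0])/2, np.linalg.norm(o1+s[0]*d1[0]-o2-s[1]*d2[0]))
E
python3 -c "
from tab import *; tab('8')
for n in('scene','top'):
    im=cv2.imread(f'pics/{n}4.png')[:,:,::-1].copy(); c=K(n)
    print(n,[ (q,onz(c,q,.082)[0]) for a,q,b,m in blobs(im,'yel',100) if a<400])
"
```

```text
13.85 [ 0.4566 -0.0154  0.0542] [-9.856   0.2062 39.2212]
scene 312 [307.5417 279.3077] [ 0.6479 -0.0398  0.082 ] [ 0.6564 -0.0437  0.101 ]
scene knob [0.5929 0.1234 0.087 ]
top 186 [335.8065 191.2957] [ 0.6613 -0.0437  0.082 ] [ 0.6579 -0.0428  0.101 ]
top knob [0.5968 0.1239 0.087 ]
tab top tri [ 0.6574 -0.0433  0.1025] 0.0014113895890050271
scene [(array([307.9923, 283.471 ]), array([ 0.6587, -0.0438,  0.082 ]))]
top [(array([335.6667, 192.6935]), array([ 0.6573, -0.0434,  0.082 ]))]
```

The track rises fully: the tab top triangulates to z = 0.1025, up about 20 mm. Now let the handle come back up.

>>> step_arm(targets="-1 0 0 0.01 0 0 0;-1 0 0 0.022 0 0 0;-1 0.001 0 0.036 0 0 0;-1 0.003 0 0.052 0 0 0;-1 0.006 -0.001 0.066 0 0 0;-1 0.01 -0.0015 0.08 0 0 0;-1 0.014 -0.002 0.094 0 0 0;-1 0.018 -0.0025 0.11 0 0 0;-1 0.018 -0.0025 0.14 0 0 0;-1 0.018 -0.0025 0.15 0 0 0")

```text
clock: 14.78
eef_pos: [0.4634, -0.0165, 0.1249]
tool_rot: [0.072, 0.997, 0.0, -0.0]
ft_force: [0.3, 0.1, 0.1]
grip_width: -0.0
grasp_force: 0.0
```

>>> step_arm(targets="-1 -0.06 0.008 0.08 0 0 0;-1 -0.06 0.008 0.08 0 0 0;-1 -0.06 0.008 0.08 0 0 0;-1 -0.06 0.008 0.08 0 0 0")

```text
clock: 15.12
eef_pos: [0.4334, -0.0125, 0.1637]
tool_rot: [0.072, 0.997, 0.0, 0.0]
ft_force: [-0.2, -0.3, 0.3]
grip_width: -0.0001
grasp_force: 0.0
```

```bash
python3 -c "
from tab import *; tab('9')
c,im=snap('wrist','w9')
def pads(im,c):
    g=cv2.cvtColor(im,cv2.COLOR_RGB2GRAY)
    n,l,s,q=cv2.connectedComponentsWithStats((g<60).astype(np.uint8))
    for i in range(1,n):
        if 800<s[i,4]<12000: print(s[i],onz(c,q[i],.101)[0])
pads(im,c)
"
```

```text
15.1167 [ 0.4334 -0.0125  0.1637] [-0.2362 -0.3032  0.3464]
scene 287 [307.777  282.8641] [ 0.6569 -0.0436  0.082 ] [ 0.6653 -0.0474  0.101 ]
scene knob [0.5925 0.1228 0.087 ]
top 181 [335.2652 192.5691] [ 0.6576 -0.0422  0.082 ] [ 0.6542 -0.0413  0.101 ]
top knob [0.5968 0.1237 0.087 ]
tab top tri [ 0.6573 -0.0429  0.0822] 0.0015143764117191354
```

```bash
python3 -c "
from m import *
for f in ('s7','s9','t3','t9'):
    im=cv2.imread(f'pics/{f}.png')[:,:,::-1].copy(); c=K('scene' if f[0]=='s' else 'top')
    g=cv2.cvtColor(im,cv2.COLOR_RGB2GRAY); n,l,s,q=cv2.connectedComponentsWithStats((g<40).astype(np.uint8))
    for i in range(1,n):
        x=onz(c,q[i],.101)[0]
        if s[i,4]>60 and np.hypot(x[0]-.466,x[1]+.017)<.04: print(f,'pad',s[i],q[i],x)
    for a,q,b,m in blobs(im,'yel',100):
        if a<400: print(f,a,q,b)
"
```

```text
s7 pad [279 211  13  13  99] [285.1414 216.7172] [ 0.4655 -0.0166  0.101 ]
s7 283 [307.735  283.0247] [297 273  23  20]
s9 pad [278 212  14  12  87] [285.     216.9195] [ 0.4659 -0.0172  0.101 ]
s9 287 [307.777  282.8641] [297 273  23  20]
t3 189 [335.6085 192.6455] [327 184  18  18]
t9 181 [335.2652 192.5691] [327 184  18  18]
```

Everything is back as before the stroke: the tab is level, and the paddle and jack have not moved. Now the second, final press.

>>> step_arm(targets="-1 0.064 -0.009 0 0 0 0;-1 0.064 -0.009 -0.04 0 0 0;-1 0.064 -0.009 -0.08 0 0 0;-1 0.064 -0.009 -0.09 0 0 0;-1 0.064 -0.009 -0.09 0 0 0;-1 0.064 -0.009 -0.09 0 0 0")

```text
clock: 15.77
eef_pos: [0.465, -0.017, 0.1185]
tool_rot: [0.072, 0.997, -0.0, -0.001]
ft_force: [0.6, -0.3, 0.2]
grip_width: -0.0001
grasp_force: 0.0
```

>>> step_arm(targets="-1 0 0 -0.02 0 0 0;-1 0 0 -0.036 0 0 0;-1 -0.006 0.001 -0.05 0 0 0;-1 -0.011 0.0015 -0.064 0 0 0;-1 -0.015 0.002 -0.076 0 0 0;-1 -0.017 0.0024 -0.088 0 0 0;-1 -0.019 0.003 -0.1 0 0 0;-1 -0.02 0.003 -0.112 0 0 0;-1 -0.02 0.003 -0.122 0 0 0;-1 -0.02 0.003 -0.13 0 0 0")

```text
clock: 16.6
eef_pos: [0.4569, -0.0156, 0.0552]
tool_rot: [0.072, 0.997, -0.0, 0.002]
ft_force: [-2.8, 0.1, 22.2]
grip_width: -0.0
grasp_force: 11.8
```

>>> step_arm(targets="-1 0 0 -0.003 0 0 0;-1 0 0 -0.005 0 0 0;-1 0 0 -0.005 0 0 0;-1 0 0 -0.005 0 0 0;-1 0 0 -0.005 0 0 0;-1 0 0 -0.005 0 0 0")

```text
clock: 17.1
eef_pos: [0.4569, -0.0156, 0.055]
tool_rot: [0.072, 0.997, 0.0, 0.003]
ft_force: [-8.0, -0.2, 26.8]
grip_width: 0.0003
grasp_force: 13.7
```

```bash
python3 -c "
from tab import *; tab('10')
im=cv2.imread('pics/s10.png'); t=cv2.imread('pics/t10.png')
cv2.imwrite('pics/c10.png',np.hstack([cv2.resize(im[180:320,240:380],(400,400),interpolation=2),cv2.resize(t[40:340,170:470],(400,400))]))
"
```

```text
17.1 [ 0.4569 -0.0156  0.055 ] [-7.9574 -0.1512 26.7794]
scene 320 [307.35   279.3438] [ 0.6477 -0.0403  0.082 ] [ 0.6563 -0.0442  0.101 ]
scene knob [0.5927 0.1231 0.087 ]
top 186 [335.914  191.3172] [ 0.6613 -0.044   0.082 ] [ 0.6578 -0.0431  0.101 ]
top knob [0.5968 0.1239 0.087 ]
tab top tri [ 0.6573 -0.0437  0.1025] 0.0015835880697092023
```

View pics/c10.png

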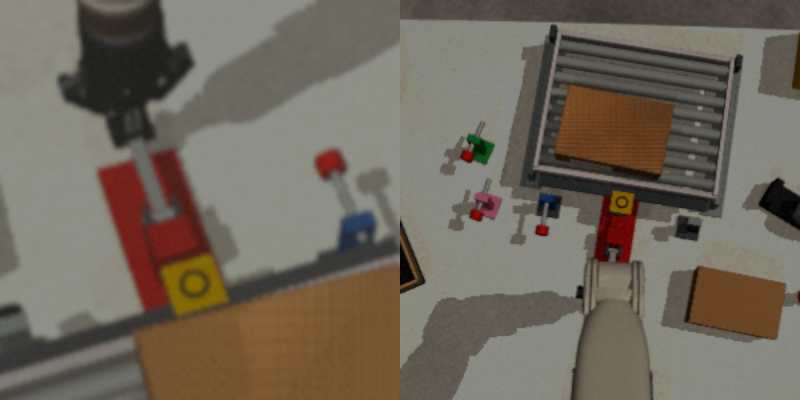

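The final views show the tab raised at z ≈ 0.1025, the knob still out at (330,162) in the left crop, the carton in place, and only the finger tips touching the paddle. At 27 N the handle is firmly on its stop, so I am handing in.

```bash
python3 -c "
from workcell import bot; print(bot.job_done())"
```

```text
the job is handed in; nothing more can be done
None
```

The job is handed in at about 17 s: lock knob pulled to its stop, jack set under the lift tab within about 2 mm, one trial stroke made, and the handle now held fully down with the track raised about 20 mm; the knob moved about 27 mm by camera and arm readings rather than the stated 30 mm, and the first press briefly reached 65 N at the fingertips.

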